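# Load the ink mixer and drop the gate latch

## Task

Pick up the blue-lidded tapered ink cup and lower it, without dropping it, upright and fully home into the mixer's brass tapered seat, and let go. Then swing the mixer's clear guard gate shut, lifting the gravity latch bar over the yellow keeper's outer lip (pressing its red thumb pad lifts it) and letting the bar drop fully into the notch. Leave the green-lidded cup and everything else on the bench where it is.

Things in the scene. Friction and masses are not known exactly. Their poses are not given: they have to be found in the camera images.
- blue_cup: Loose steel tapered cup, blue lid and knob, 0.25-0.5 kg, upright. Origin at the centre of its underside, z up. Round: radius 18 mm at the underside growing evenly to 32 mm at 70 mm height; lid radius 33 mm from 70 to 76 mm; grip knob radius 12 mm from 76 to 110 mm height.
- green_cup: Same cup with green lid and knob: not to be used. Same size and origin. The two cups' places are swapped at random.
- mixer: Bench ink mixer, fixed; place and yaw (-0.15 to 0.25 rad) vary. Origin on the table under the brass seat, z up. In its frame, mm: green base 30 thick, x -160..160, y -145..255; motor housing x -100..100, y 140..240, 140 high; thin guard walls 85 high along y = 105, x = -118 and x = 112. The gate forms the -y side.
- seat (a point): Centre of the inner floor of the brass tapered seat, 35 mm above the table, over the mixer's origin; axes as the mixer's. The inside is an upward-opening cone matching the cup's taper with about 2 mm play: inner radius about 20 mm at the floor, 29 mm at the mouth 45 mm above it, wall 4 mm. The cup's underside rests on this floor when home.
- hinge (a point): Top of the gate's upright hinge post (14 mm thick), 120 mm above the table, at (-105, -105) mm in the mixer's frame; axes as the mixer's. The gate is a clear plate with aluminium edges, 195 mm long from this line, 8 to 10 mm thick, 40 to 116 mm above the table.
- gate (a joint): Angle of the gate about its upright hinge, rad: 0 = shut on its stop, lying along the mixer's +x; positive = swung out to the mixer's -y side (max 1.2); starts 0.4 to 0.8. Light friction; stays where left. With the latch bar down, the bar strikes the keeper's outer lip at about 0.08 rad and goes no further.
- latch (a joint): Angle of the latch bar on the gate, rad: 0 = level, fully down on its stop; positive = nose up, at most 0.5. Falls back to 0 by its own weight when let go. At 0.18 or more the bar clears the keeper's lip.
- thumb_pad (a point): Centre of the top face of the red thumb pad on the bar's tail, outside the gate, 94 mm above the table when level; 36 mm along the gate, 34 mm outward, 4 mm thick; 90 mm from the hinge, 33 mm outside the gate's middle plane. Pushing it down (about 2 N; 10 to 22 mm, stop at 24) raises the nose. The bar's flat side stands 12 mm above its inner edge: lean on it to push the gate. x axis: pad to nose.
- bar_nose (a point): Point on the bar's centre line where it crosses the keeper, 230 mm from the hinge along the gate, 100 mm above the table when level; x axis along the bar, away from the hinge. Steel bar 8 mm thick, 12 mm high, its outer face 16 mm outside the gate's middle plane, pivot 140 mm from the hinge, spanning 75 to 265 mm from the hinge, with a black knob (20 mm across, 22 mm long) at its end.
- notch (a point): Middle of the yellow keeper's notch, 100 mm above the table, at (125, -117) mm in the mixer's frame; axes as the mixer's. Keeper 14 mm along x, 30 along y; notch 18 wide, floor 10 below this point; outer lip (-y side) 6 thick, top 5 above this point (11 above the level bar's underside); inner wall 6 thick, top 22 above. Gate shut and bar down put bar_nose here.
- engraving: Bystander to be left alone: wood-mounted dark metal engraving block, 90 x 75 x 23 mm. Origin at the middle of its underside.
- small_block: Bystander to be left alone: copper-faced wooden block, 55 x 45 x 23 mm. Origin at the middle of its underside.
- ink_tin: Bystander to be left alone: ink tin, 84 mm across, 85 mm high. Origin at the middle of its underside.
- type_forme: Bystander to be left alone: block of set metal type, 100 x 50 x 22 mm. Origin at the middle of its underside.
There are look-alikes about, which are no part of the job. Leave any purple look-alike of the blue_cup alone.

How it is judged:
On the way, in this order (a step that is already met when the one before it is completed fails the run):
1. blue cup seated fully home in the tapered seat and let go, gate still open (horizontal distance between blue_cup and seat below 0.006 m and z of blue_cup in the frame of seat below 0.004 m and angle between blue_cup's own z axis and vertical below 0.06 rad and contact force between blue_cup and the fingers below 0.1 N and value of joint gate above 0.2 rad), for 0.2 s.
2. latch bar lifted clear of the lip with the gate nearly shut (value of joint latch above 0.13 rad and value of joint gate below 0.12 rad), for 0.05 s.
3. gate shut and the bar dropped into the notch (value of joint gate below 0.035 rad and value of joint latch below 0.05 rad), for 0.2 s.
At the end, for the whole second after the job is handed in: The blue cup stands let go in the seat: within 6 mm of the seat's axis, its underside within 4 mm of the seat's floor, upright within 0.06 rad, at rest. The gate is shut within 0.035 rad, the latch bar is down within 0.05 rad with bar_nose within 11 mm of the notch point, the gate at rest (all of step 3 and horizontal distance between blue_cup and seat below 0.006 m and z of blue_cup in the frame of seat below 0.004 m and angle between blue_cup's own z axis and vertical below 0.06 rad and contact force between blue_cup and the fingers below 0.1 N and distance between bar_nose and notch below 0.011 m and velocity of joint gate between -0.05 and 0.05 rad/s and linear speed of blue_cup below 0.02 m/s); the robot touches nothing.
It fails at once if the blue cup was tipped over (more than 0.6 rad) (angle between blue_cup's own z axis and vertical above 0.6 rad).
It fails at once if the blue cup was let go more than 20 mm above the seat's floor (dropped) (horizontal distance between blue_cup and seat below 0.04 m and z of blue_cup in the frame of seat above 0.02 m and contact force between blue_cup and the fingers below 0.1 N).
It fails at once if the green cup or another bystander moved more than 30 mm (distance of any of green_cup, engraving, small_block, ink_tin, type_forme from where it was at the start of the episode above 0.03 m).
It also fails if it takes over 64 s, if anything falls off the work surface, if the arm or the gripper's body presses on something with over 40 N, if the wrist force passes 120 N, or if a joint passes its speed limit or range.

## Robot

A 6-joint arm with a two-finger parallel gripper is mounted at the origin on the work surface. World frame = base frame: x ahead of the robot, y to its left, z up, the work surface at z = 0. Lengths are in m, angles in rad, forces in N, time in s.
With the tool pointing down it reaches from about 0.35 to 0.975 m from the base axis. Payload 4.9 kg.
Tool frame: the origin (TCP) lies midway between the tips of the shut fingers; the grasp point (between the pads) lies ctrl.grip_depth behind it (ctrl.grip_depth is the distance from the TCP to the grasp point, in m); z points along the fingers, y is the line along which they close (so a half turn about z gives the same grasp; the last joint's range is limited). The gripper opens to 85 mm and grips with 20 to 120 N. Pads are 22 mm wide; open, the fingers measure 114 mm over their backs; the gripper's body (76 mm by 85 mm) begins 54 mm behind the grasp point. The pads swing forward as they close: fully open they stand 13 mm farther back than shut.
Start: joints at [1.094, 0.053, 1.613, -0, 1.476, -0.119], TCP at [0.219, 0.585, 0.231] pointing down, gripper open.
Joint ranges: [-3.01, 3.01], [-1.01, 2.22], [0.06, 2.58], [-1.02, 4.17], [0.09, 2.62], [-3.14, 3.14]. Speed limits (rad/s): [2.57, 2.57, 3.14, 3.14, 3.14, 3.14].

## Interface

Orientations are given as a rotation vector (axis times angle).
In Python, from station import ctrl, get_image, camera_model gives the robot as it stands. The module is installed in compiled form; this text tells all that it offers.
- The arm moves only by the shell command python3 -m crank 'ROWS' [FORCE]. ROWS is JSON, a list of rows, each a list of 7 numbers: the shift along the tool's x, y, z in mm, then the turn, a rotation vector about the tool's x, y, z in rad, then the opening, from -1 (shut) to 1 (fully open). A call has exactly 10 rows; each row shifts and turns the commanded pose from where the row before left it, along the tool's axes as they then stand; what a row does not reach is not made up. A row lasts 1/12 s, in which the tool goes at most 41.7 mm and 7.16 degrees, less where a joint would pass 70% of its speed; a pose out of reach is approached as far as the arm can. A call with a gripper value outside its range is refused whole. The fingers move at their own pace and stop on an object; FORCE is the grip in N (left out, the last holds). Time passes only in rows, so rows that do not move let the fingers close, or fill a call up. It gives the time, the measured TCP pose, the force, the opening and the grip force at its end, in the units of the state.
- ctrl.get_obs(): the state, without advancing time (a new reading comes with each control period).
- get_image(name): name is "side" or "top"; returns the picture (400x640x3 uint8, red, green, blue); there is no depth.
- camera_model(name): a dict with "vertical_fov" (degrees; the focal length in pixels is half the picture's height over the tangent of half this angle, whatever the lens; pixels are square), "cx", "cy" (the principal point, pixels), "R" (3x3) and "t" (3): a world point X has camera coordinates R X + t. Camera axes: x right, y down, z forward; pixel columns grow to the right and rows downward; lengths in m; the calibration is good to about 2 mm. A picture is of the moment at which its call begins. camera_model takes no time and is no camera call.
- ctrl.finish_job(): hands the job in; it is judged then, once.
The state is a dict: "t": time; "q": joint angles; "dq": joint speeds; "effort": joint torques, N m; "tool_pos": TCP position; "tool_rot": TCP orientation; "contact_force": force on the tool from outside, world axes, zero at the start; "wrist_torque": the same for the moment, N m; "opening": finger opening in m; "grip_force": force on a finger pad.
Only numpy, scipy, OpenCV 4.12 (cv2) and the standard library are available. Lean on these libraries where they do the work, as an engineer would, in place of code of your own. Each camera call takes 0.05 s, during which the arm holds its last target. There are 200 camera calls.

## Working session

There is one attempt and no reset: what is moved stays moved. The work goes in short steps, Python scripts to look and compute and a shell command to move; the robot and the scene stay as the last step left them, time stands still between calls to the robot, and variables do not carry over. Pictures are saved under pics/ and viewed, at most 12 in all, crops included, and the job is handed in when it is done.

```bash
mkdir -p pics; python3 - <<'E'
from station import ctrl,get_image,camera_model
import cv2
for n in("side","top"):
    cv2.imwrite(f"pics/{n}0.png",get_image(n)[:,:,::-1]); m=camera_model(n); print(n,m)
o=ctrl.get_obs(); print(o["tool_pos"],o["tool_rot"],o["opening"],ctrl.grip_depth,o["t"])
E
```

```text
side {'vertical_fov': 45.27111568234134, 'cx': 319.39194964319825, 'cy': 187.1490411562437, 'R': array([[ 0.82715622, -0.56196755,  0.00225018],
       [-0.42640019, -0.63021362, -0.64885566],
       [ 0.36605392,  0.53574552, -0.76090819]]), 't': array([-0.49582216,  0.27621145,  1.05746135])}
top {'vertical_fov': 43.68506716205176, 'cx': 323.9244265106767, 'cy': 198.10561180724105, 'R': array([[ 0.02092401, -0.99974102,  0.00894905],
       [-0.98226272, -0.02222484, -0.18618811],
       [ 0.18633879, -0.00489452, -0.98247336]]), 't': array([-0.09836567,  0.55061011,  1.26038377])}
[0.21863636 0.58491151 0.23019527] [-5.58960734e-01 -3.09093615e+00  2.76222364e-03] 0.08559645372702879 0.0187 0.1
```

View pics/side0.png

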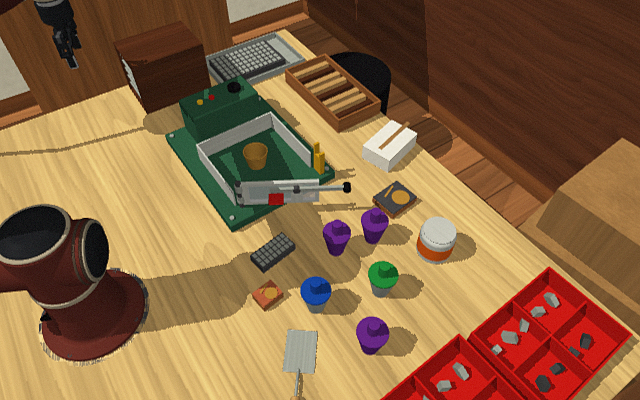

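View pics/top0.png

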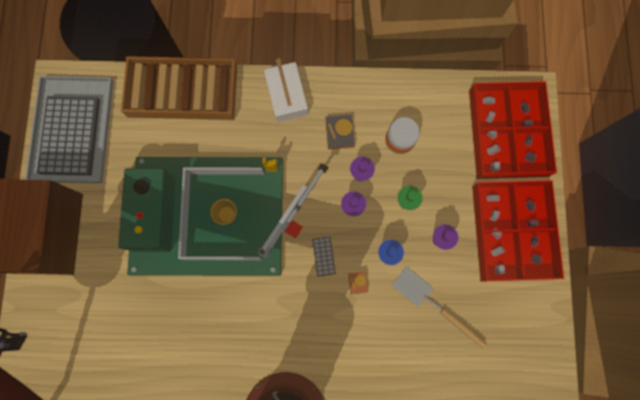

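Side view: blue cup (316,293), green (383,278), purple (337,237), (374,226), (372,335). Top view: blue (391,252), green (410,197), purple (353,204), (362,168), (445,237). The mixer's seat is at (224,212) top, keeper (270,165), red pad (293,229), gate knob (323,168). I choose the blue cup; a close crop follows to check it.

```bash
cat > h.py <<'E'
import numpy as np, cv2
from station import ctrl,get_image,camera_model
def cam(n):
    m=camera_model(n); f=200/np.tan(np.radians(m["vertical_fov"]/2)); R=np.array(m["R"]); t=np.array(m["t"]); return f,m["cx"],m["cy"],R,t
def ray(n,p):
    f,cx,cy,R,t=cam(n); d=R.T@np.array([(p[0]-cx)/f,(p[1]-cy)/f,1]); return -R.T@t,d/np.linalg.norm(d)
def plane(n,p,z):
    c,d=ray(n,p); return c+d*(z-c[2])/d[2]
def tri(ps,pt):
    A=np.zeros((3,3)); b=np.zeros(3); L=[]
    for n,p in(("side",ps),("top",pt)):
        c,d=ray(n,p); P=np.eye(3)-np.outer(d,d); A+=P; b+=P@c; L.append((c,P))
    x=np.linalg.solve(A,b); return x,[round(1e3*np.linalg.norm(P@(x-c)),1) for c,P in L]
def proj(n,X):
    f,cx,cy,R,t=cam(n); q=R@np.array(X)+t; return np.array([f*q[0]/q[2]+cx,f*q[1]/q[2]+cy])
def blobs(im,lo,hi,box=None,amin=15):
    hsv=cv2.cvtColor(im,cv2.COLOR_RGB2HSV); m=cv2.inRange(hsv,lo,hi)
    if box: k=np.zeros_like(m); k[box[1]:box[3],box[0]:box[2]]=1; m=m*k
    n,_,s,c=cv2.connectedComponentsWithStats(m)
    return m,[(s[i].tolist(),c[i].round(1).tolist()) for i in range(1,n) if s[i][4]>=amin]
E
python3 - <<'E'
from h import *
im={n:cv2.cvtColor(cv2.imread(f"pics/{n}0.png"),cv2.COLOR_BGR2RGB) for n in("side","top")}
for nm,lo,hi,bs,bt in[("blue",(100,120,50),(118,255,255),(290,265,345,325),(370,230,415,275)),
 ("red",(0,150,80),(6,255,255),(260,185,290,210),(280,215,310,245)),
 ("yellow",(18,150,120),(32,255,255),(300,130,335,180),(255,150,285,180)),
 ("brass",(8,100,60),(24,255,255),(235,135,275,175),(205,190,245,235)),
 ("knob",(0,0,0),(180,255,50),(335,175,360,200),(312,155,335,180))]:
  r=[blobs(im[n],lo,hi,b)[1] for n,b in(("side",bs),("top",bt))]
  print(nm,r)
  if all(r):
    p=[max(x,key=lambda q:q[0][4])[1] for x in r]; print("   ",*tri(*p))
m,b=blobs(im["top"],(60,60,10),(90,255,255),(110,140,300,290)); 
c=max(cv2.findContours(m,0,2)[0],key=cv2.contourArea); h=cv2.convexHull(c); a=cv2.approxPolyDP(h,4,True)[:,0]; 
for p in a: print(p,plane("top",p,0.03).round(4))
s=cv2.resize(im["side"][205:325,250:410],None,fx=3,fy=3,interpolation=2); t=cv2.resize(im["top"][150:282,115:335],None,fx=3.5,fy=3.5,interpolation=2)
o=np.zeros((s.shape[0]*0+462+0,770,3),np.uint8); o=t
cv2.imwrite("pics/c1.png",s[:,:,::-1]); cv2.imwrite("pics/c2.png",o[:,:,::-1])
E
```

```text
blue [[([301, 277, 30, 28, 688], [315.4, 290.4])], [([379, 241, 24, 23, 388], [390.3, 252.7])]]
    [ 0.41251115 -0.25864505  0.06765825] [np.float64(0.7), np.float64(0.7)]
red [[([268, 193, 16, 12, 168], [276.1, 198.7])], [([285, 221, 17, 16, 150], [293.1, 228.8])]]
    [ 0.46572074 -0.00999074  0.08625006] [np.float64(0.4), np.float64(0.4)]
yellow [[([313, 142, 12, 33, 271], [318.3, 158.1])], [([263, 158, 3, 6, 15], [263.9, 160.3]), ([265, 159, 11, 12, 89], [270.7, 164.9])]]
    [0.63343107 0.05493312 0.07404034] [np.float64(0.3), np.float64(0.3)]
brass [[([243, 142, 25, 28, 535], [255.3, 154.8])], [([211, 199, 26, 26, 540], [223.3, 211.4])]]
    [0.51003781 0.17537562 0.05522937] [np.float64(0.8), np.float64(0.8)]
knob [[([343, 182, 8, 11, 66], [346.6, 187.0])], []]
[280 167] [0.6398 0.0341 0.03  ]
[274 224] [0.4841 0.0442 0.03  ]
[254 249] [0.4169 0.094  0.03  ]
[241 254] [0.4031 0.1273 0.03  ]
[188 254] [0.4001 0.2656 0.03  ]
[192 179] [0.6011 0.2693 0.03  ]
```

View pics/c1.png

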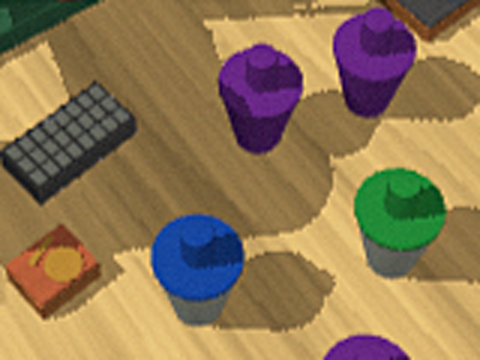

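View pics/c2.png

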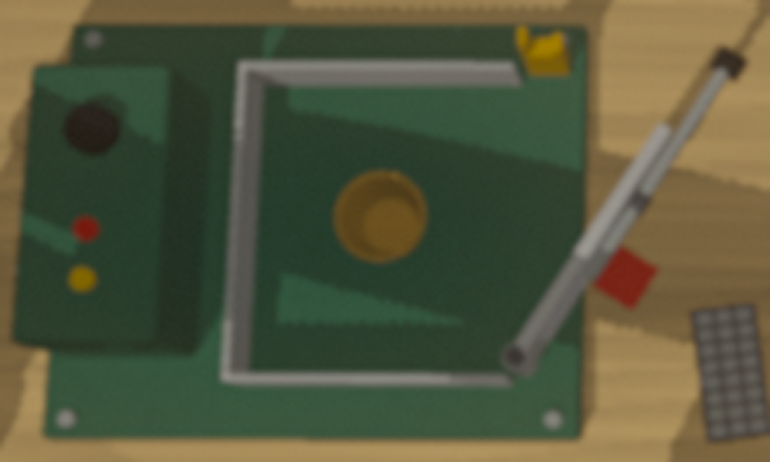

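The crop shows a blue lid and knob on a steel body (side pixel ~(316,290)); the purple and green cups are distinct. Gate crop: hinge post top ≈ (262.1,252.0), gate knob ≈ (323,168), seat rim centre ≈ (223.6,212), base corners ≈ (282.7,158), (280.7,274.9), (127.9,274.6).

```bash
python3 - <<'E'
from h import *
S=plane("top",(223.5,211.8),.080); H=plane("top",(262.1,252.0),.120)
print("seat",S,"hinge",H)
for p in[(282.7,158),(280.7,274.9),(127.9,274.6)]: print("corner",plane("top",p,.03))
v=(S-H)[:2]; print("dist S-H (148.5)",np.linalg.norm(v)*1e3,"yaw",np.arctan2(v[1],v[0])-np.pi/4)
pad=plane("top",(293.1,228.8),.094); K=plane("top",(323.0,168.0),.100)
print("pad",pad,"knob",K, "H-pad dist (96)",np.linalg.norm((pad-H)[:2]),"H-knob",np.linalg.norm((K-H)[:2]))
Y=plane("top",(270,164.5),.11);print("keeper",Y,"S-keeper vec",(Y-S)[:2], np.arctan2(*(Y-S)[1::-1])-np.arctan2(-117,125))
C=plane("top",(390.3,252.7),.085); print("cup",C, "radius px->", )
print("hinge in side",proj("side",H),"seat side",proj("side",[S[0],S[1],.08]))
im=cv2.cvtColor(cv2.imread("pics/side0.png"),cv2.COLOR_BGR2RGB)
# knob top of blue in the top view: side centre for check
print(proj("side",[C[0],C[1],.076]),proj("side",[C[0],C[1],.110]),proj("top",[C[0],C[1],.073]))
o=ctrl.get_obs()
from scipy.spatial.transform import Rotation as Ro
print(Ro.from_rotvec(o["tool_rot"]).as_matrix().round(3))
E
```

```text
seat [0.50591879 0.16964137 0.08      ] hinge [0.40255743 0.0619656  0.12      ]
corner [0.66509352 0.02775296 0.03      ]
corner [0.35127065 0.02155183 0.03      ]
corner [0.34363771 0.41713679 0.03      ]
dist S-H (148.5) 149.25696488503843 yaw 0.020441048811497664
pad [ 0.4643948  -0.01030342  0.094     ] knob [ 0.62198509 -0.08210904  0.1       ] H-pad dist (96) 0.09511398779159161 H-knob 0.2624995229856873
keeper [0.6254921  0.05282284 0.11      ] S-keeper vec [ 0.11957332 -0.11681853] -0.021392878874039956
cup [ 0.41047898 -0.25598073  0.085     ] radius px->
hinge in side [236.82735783 181.98203971] seat side [254.38141612 150.09097298]
[313.58190422 288.11537344] [313.46677713 280.04034301] [389.63976095 253.07204327]
[[-0.937  0.35  -0.001]
 [ 0.35   0.937 -0.002]
 [ 0.    -0.002 -1.   ]]
```

```bash
python3 -m crank '[[0,0,-5,0,0,-0.09,1],[0,0,-5,0,0,-0.09,1],[0,0,-5,0,0,-0.09,1],[0,0,-5,0,0,-0.088,1],[-27,-30,0,0,0,0,1],[-27,-30,0,0,0,0,1],[-27,-30,0,0,0,0,1],[-27,-30,0,0,0,0,1],[-27,-30,0,0,0,0,1],[-27,-30,0,0,0,0,1]]' 40; python3 -m crank '[[-3,-40,0,0,0,0,1],[-3,-40,0,0,0,0,1],[-3,-40,0,0,0,0,1],[-3,-40,0,0,0,0,1],[-3,-40,0,0,0,0,1],[-3,-40,0,0,0,0,1],[-3,-40,0,0,0,0,1],[-3,-40,0,0,0,0,1],[-3,-40,0,0,0,0,1],[-3,-40,0,0,0,0,1]]'; python3 -c "
from h import *
print(ctrl.get_obs()['q'].round(2))"
```

```text
t: 0.93
tool_pos: [0.3815, 0.4037, 0.2508]
tool_rot: [0.001, -3.141, 0.001]
contact_force: [0.2, 0.0, -0.4]
opening: 0.0851
grip_force: 0.0
t: 1.77
tool_pos: [0.4104, 0.0037, 0.251]
tool_rot: [-0.001, 3.141, 0.0]
contact_force: [1.5, 0.3, 0.3]
opening: 0.0855
grip_force: 0.0
[-0.17 -0.51  2.06  0.    1.6  -1.74]
```

```bash
python3 -m crank '[[0,-26,0,0,0,0,1],[0,-26,0,0,0,0,1],[0,-26,0,0,0,0,1],[0,-26,0,0,0,0,1],[0,-26,5,0,0,0,1],[0,-26,10,0,0,0,1],[0,-26,20,0,0,0,1],[0,-26,30,0,0,0,1],[0,-26,30,0,0,0,1],[0,-26,0,0,0,0,1]]'; python3 - <<'E'
from h import *
o=ctrl.get_obs();print(o["tool_pos"],o["q"].round(2))
a=get_image("side"); b=get_image("top")
s=cv2.resize(a[180:330,230:400],None,fx=3,fy=3); t=cv2.resize(b[195:295,340:440],None,fx=3,fy=3)
out=np.zeros((450,810,3),np.uint8)[:, :800]; out[:,:510]=s[:450,:510]; out[:290,510:]=t[:290,:290]
cv2.imwrite("pics/g1.png",out[:,:,::-1])
_,r=blobs(a,(100,120,50),(118,255,255),(285,255,350,325)); print(r)
_,r=blobs(b,(100,120,50),(118,255,255),(365,225,420,280)); print(r)
print(proj("side",o["tool_pos"]),proj("top",o["tool_pos"]))
E
```

```text
t: 2.6
tool_pos: [0.4073, -0.2529, 0.1488]
tool_rot: [-0.0, -3.132, -0.012]
contact_force: [0.9, 0.2, -2.2]
opening: 0.0852
grip_force: 0.0
[ 0.40727565 -0.25293027  0.14881125] [-0.71 -0.23  2.02  0.    1.37 -2.28]
[([301, 277, 30, 28, 616], [314.5, 291.3])]
[([380, 254, 17, 10, 98], [387.7, 259.1])]
[311.14541278 269.97043359] [392.76091158 251.91442444]
```

View pics/g1.png

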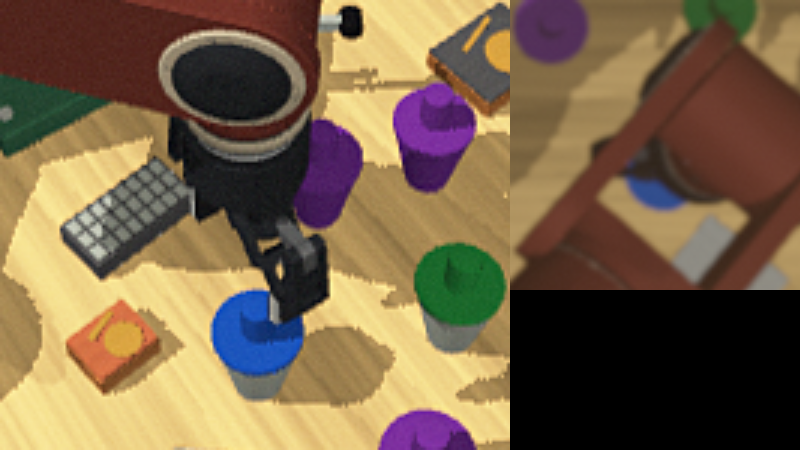

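The crop shows the gripper above the blue cup, with its -y finger at side ≈(330,273) just past the knob. I shift 5 mm in x and -5.5 mm in y, go down, and close.

```bash
python3 -m crank '[[-2,-2,0,0,0,0,1],[-2,-2,5,0,0,0,1],[-1,-1,10,0,0,0,1],[0,0,10,0,0,0,1],[0,0,10,0,0,0,1],[0,0,10,0,0,0,1],[0,0,10,0,0,0,1],[0,0,8,0,0,0,1],[0,0,5,0,0,0,1],[0,0,0,0,0,0,1]]'; python3 -c "
from h import *
o=ctrl.get_obs();print(o['tool_pos'],o['tool_rot'],o['contact_force'])"
```

```text
t: 3.53
tool_pos: [0.4152, -0.2588, 0.0866]
tool_rot: [0.0, -3.139, -0.003]
contact_force: [-0.3, 0.4, 0.2]
opening: 0.0856
grip_force: 0.0
[ 0.41522596 -0.25883958  0.08656503] [ 2.88876770e-04 -3.13945606e+00 -2.93713297e-03] [-0.29373883  0.37308303  0.23131689]
```

```bash
python3 -m crank '[[1,0,3,0,0,0,1],[1,0,3,0,0,0,1],[0,0,0,0,0,0,0.3],[0,0,0,0,0,0,-0.1],[0,0,0,0,0,0,-0.4],[0,0,0,0,0,0,-0.6],[0,0,0,0,0,0,-0.8],[0,0,0,0,0,0,-1],[0,0,0,0,0,0,-1],[0,0,0,0,0,0,-1]]' 50;
```

```text
t: 4.37
tool_pos: [0.4144, -0.2598, 0.0828]
tool_rot: [-0.0, 3.141, -0.001]
contact_force: [0.7, 0.9, 2.5]
opening: 0.0226
grip_force: 49.0
```

```bash
python3 -m crank '[[0,0,-3,0,0,0,-1],[0,0,-10,0,0,0,-1],[0,0,-20,0,0,0,-1],[0,0,-25,0,0,0,-1],[0,0,-25,0,0,0,-1],[0,0,-25,0,0,0,-1],[0,0,-25,0,0,0,-1],[0,0,-20,0,0,0,-1],[0,0,-12,0,0,0,-1],[0,0,0,0,0,0,-1]]'; python3 - <<'E'
from h import *
o=ctrl.get_obs();print(o["tool_pos"])
a=get_image("side"); cv2.imwrite("pics/g2.png",cv2.resize(a[120:330,200:420],None,fx=2.5,fy=2.5)[:,:,::-1])
E
```

```text
t: 5.2
tool_pos: [0.4151, -0.2605, 0.2509]
tool_rot: [-0.0, 3.137, -0.006]
contact_force: [0.0, -0.2, -1.9]
opening: 0.0223
grip_force: 49.1
[ 0.41510169 -0.26045754  0.25092868]
```

View pics/g2.png

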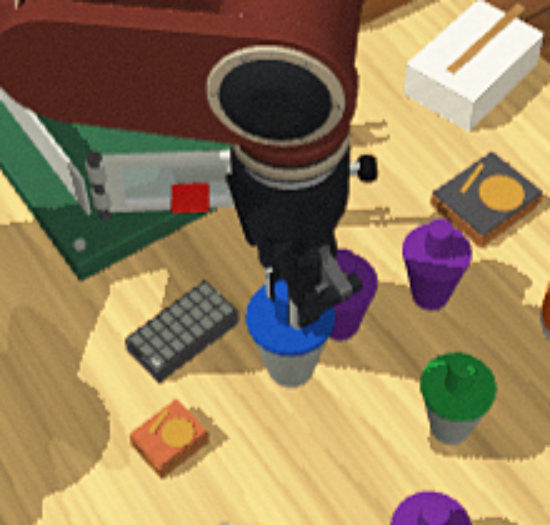

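The picture shows the blue cup lifted upright in the fingers (lid centre ≈ (316,247) in the side frame); nothing else has moved. Now I carry it over the seat.

```bash
python3 -m crank '[[-2,10,0,0,0,0,-1],[-5,20,0,0,0,0,-1],[-6,28,0,0,0,0,-1],[-6,28,0,0,0,0,-1],[-6,28,0,0,0,0,-1],[-6,28,0,0,0,0,-1],[-6,28,0,0,0,0,-1],[-6,28,0,0,0,0,-1],[-6,28,0,0,0,0,-1],[-6,28,0,0,0,0,-1]]'; python3 -m crank '[[-6,28,0,0,0,0,-1],[-6,28,0,0,0,0,-1],[-6,28,0,0,0,0,-1],[-6,28,0,0,0,0,-1],[-6,26,0,0,0,0,-1],[-5,20,0,0,0,0,-1],[-3,12,0,0,0,0,-1],[0,4,0,0,0,0,-1],[0,0,0,0,0,0,-1],[0,0,0,0,0,0,-1]]'; python3 - <<'E'
from h import *
o=ctrl.get_obs();p=o["tool_pos"];print(p,o["tool_rot"])
a=get_image("side");b=get_image("top")
out=np.zeros((400,800,3),np.uint8); c=proj("side",p).astype(int); d=proj("top",p).astype(int)
for k,(i,u) in enumerate(((a,c),(b,d))):
    x=max(u[0]-50,0);y=max(u[1]-40,0); s=cv2.resize(i[y:y+100,x:x+100],(400,400)); out[:,400*k:400*k+400]=s; print(x,y)
cv2.imwrite("pics/g3.png",out[:,:,::-1])
lid=[p[0],p[1],p[2]-.083+.073]; print("lid expected",proj("side",lid),"seat",proj("side",[.506,.170,.08]))
print(blobs(a,(100,120,50),(118,255,255),(200,60,310,190))[1])
E
```

```text
t: 6.08
tool_pos: [0.4676, -0.0032, 0.2446]
tool_rot: [0.001, -3.137, -0.002]
contact_force: [-0.2, 1.0, -2.0]
opening: 0.0218
grip_force: 49.3
t: 6.92
tool_pos: [0.5064, 0.1679, 0.2464]
tool_rot: [-0.0, -3.14, 0.001]
contact_force: [-0.1, 0.1, -2.0]
opening: 0.0224
grip_force: 49.4
[0.50636902 0.16786111 0.24641792] [-2.76426369e-05 -3.13992464e+00  1.47729112e-03]
197 61
160 159
lid expected [248.34290824 104.40213521] seat [254.34211938 149.99922099]
[([234, 91, 28, 24, 342], [246.7, 105.8])]
```

View pics/g3.png

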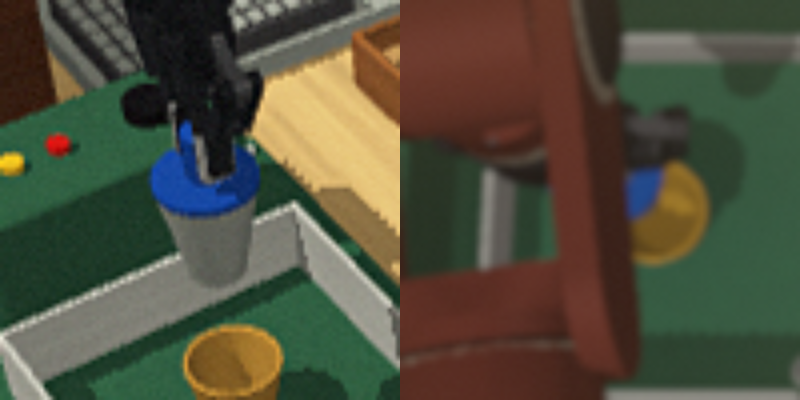

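Side crop: the cup is upright with its lid at col 248, matching the TCP's projection. The brass rim centre is at col ≈255.4, row ≈152, so the seat is about 1–2 mm from the expected place. Descending.

```bash
python3 -m crank '[[-1,1,4,0,0,0,-1],[0,0.5,8,0,0,0,-1],[0,0,12,0,0,0,-1],[0,0,14,0,0,0,-1],[0,0,14,0,0,0,-1],[0,0,12,0,0,0,-1],[0,0,8,0,0,0,-1],[0,0,5,0,0,0,-1],[0,0,3,0,0,0,-1],[0,0,0,0,0,0,-1]]';  python3 -m crank '[[0,0,3,0,0,0,-1],[0,0,3,0,0,0,-1],[0,0,3,0,0,0,-1],[0,0,3,0,0,0,-1],[0,0,3,0,0,0,-1],[0,0,3,0,0,0,-1],[0,0,3,0,0,0,-1],[0,0,3,0,0,0,-1],[0,0,0,0,0,0,-1],[0,0,0,0,0,0,-1]]'; python3 -c "
from h import *
o=ctrl.get_obs();print(o['tool_pos'],o['contact_force'],o['wrist_torque'])"
```

```text
t: 7.85
tool_pos: [0.5077, 0.1699, 0.1666]
tool_rot: [0.0, -3.141, 0.0]
contact_force: [-0.0, -0.8, -2.5]
opening: 0.0228
grip_force: 49.4
t: 8.68
tool_pos: [0.5078, 0.1699, 0.143]
tool_rot: [0.0, -3.141, 0.0]
contact_force: [0.3, -0.4, -2.2]
opening: 0.0226
grip_force: 49.4
[0.5077855  0.16992628 0.14297245] [ 0.31000875 -0.39898849 -2.22619071] [-0.02019756 -0.01289856  0.00774003]
```

```bash
python3 -m crank '[[0,0,2,0,0,0,-1],[0,0,2,0,0,0,-1],[0,0,2,0,0,0,-1],[0,0,2,0,0,0,-1],[0,0,2,0,0,0,-1],[0,0,2,0,0,0,-1],[0,0,2,0,0,0,-1],[0,0,2,0,0,0,-1],[0,0,0,0,0,0,-1],[0,0,0,0,0,0,-1]]';  python3 -m crank '[[0,0,1,0,0,0,-1],[0,0,1,0,0,0,-1],[0,0,1,0,0,0,-1],[0,0,1,0,0,0,-1],[0,0,1,0,0,0,-1],[0,0,1,0,0,0,-1],[0,0,0,0,0,0,-1],[0,0,0,0,0,0,-1],[0,0,0,0,0,0,-1],[0,0,0,0,0,0,-1]]'
```

```text
t: 9.52
tool_pos: [0.5079, 0.17, 0.1271]
tool_rot: [0.0, -3.141, 0.0]
contact_force: [0.4, 0.3, -3.0]
opening: 0.0224
grip_force: 49.4
t: 10.35
tool_pos: [0.508, 0.17, 0.1214]
tool_rot: [-0.0, 3.141, 0.0]
contact_force: [0.3, 0.1, -3.0]
opening: 0.0222
grip_force: 49.4
```

```bash
python3 -m crank '[[0,0,0.5,0,0,0,-1],[0,0,0.5,0,0,0,-1],[0,0,0.5,0,0,0,-1],[0,0,0.5,0,0,0,-1],[0,0,0.5,0,0,0,-1],[0,0,0.5,0,0,0,-1],[0,0,0,0,0,0,-1],[0,0,0,0,0,0,-1],[0,0,0,0,0,0,-1],[0,0,0,0,0,0,-1]]'
```

```text
t: 11.18
tool_pos: [0.508, 0.17, 0.1183]
tool_rot: [-0.0, 3.141, 0.0]
contact_force: [0.0, 0.2, -2.7]
opening: 0.0225
grip_force: 49.4
```

```bash
python3 -m crank '[[0,0,0.5,0,0,0,-1],[0,0,0.5,0,0,0,-1],[0,0,0.5,0,0,0,-1],[0,0,0.5,0,0,0,-1],[0,0,0,0,0,0,-1],[0,0,0,0,0,0,-1],[0,0,0,0,0,0,-1],[0,0,0,0,0,0,-1],[0,0,0,0,0,0,-1],[0,0,0,0,0,0,-1]]'
```

```text
t: 12.02
tool_pos: [0.5086, 0.1701, 0.1178]
tool_rot: [-0.0, 3.14, 0.0]
contact_force: [-2.5, -1.3, 6.0]
opening: 0.0223
grip_force: 50.3
```

```bash
python3 -m crank '[[0,0,-0.5,0,0,0,-0.4],[0,0,-0.5,0,0,0,-0.2],[0,0,0,0,0,0,0.1],[0,0,0,0,0,0,0.4],[0,0,0,0,0,0,0.7],[0,0,0,0,0,0,1],[0,0,0,0,0,0,1],[0,0,0,0,0,0,1],[0,0,0,0,0,0,1],[0,0,0,0,0,0,1]]'; python3 -m crank '[[0,0,-5,0,0,0,1],[0,0,-15,0,0,0,1],[0,0,-20,0,0,0,1],[0,0,-25,0,0,0,1],[0,0,-25,0,0,0,1],[0,-5,-20,0,0,0,1],[0,-25,0,0,0,0,0],[0,-30,0,0,0,0,-0.5],[0,-30,0,0,0,0,-1],[0,-30,0,0,0,0,-1]]'; python3 - <<'E'
from h import *
o=ctrl.get_obs();p=o["tool_pos"];print(p,o["tool_rot"])
a=get_image("side");b=get_image("top")
out=np.zeros((400,800,3),np.uint8)
for k,(i,(x,y)) in enumerate(((a,(205,105)),(b,(185,165)))): out[:,400*k:400*k+400]=cv2.resize(i[y:y+100,x:x+100],(400,400))
cv2.imwrite("pics/g4.png",out[:,:,::-1])
for z in(.076,.110): print(z,proj("side",[.508,.170,.035+z]),proj("top",[.508,.170,.035+z]))
print(blobs(a,(100,120,40),(118,255,255),(215,100,300,180))[1],blobs(b,(100,120,40),(118,255,255),(190,180,260,245))[1])
E
```

```text
t: 12.85
tool_pos: [0.5079, 0.17, 0.1173]
tool_rot: [0.0, -3.142, -0.0]
contact_force: [0.2, -0.2, -0.8]
opening: 0.0854
grip_force: 0.0
t: 13.68
tool_pos: [0.5079, 0.049, 0.2281]
tool_rot: [-0.002, 3.14, -0.0]
contact_force: [0.5, -0.9, -0.1]
opening: 0.0389
grip_force: 0.0
[0.50794225 0.0489533  0.22810615] [-1.76260103e-03  3.14042668e+00 -1.32081274e-04]
0.076 [253.8142393  141.27492478] [221.05969009 208.99543595]
0.11 [252.45832505 131.66184565] [218.34933157 206.68897882]
[([241, 130, 26, 23, 411], [253.5, 141.8])] [([223, 199, 11, 22, 155], [228.3, 210.0])]
```

View pics/g4.png

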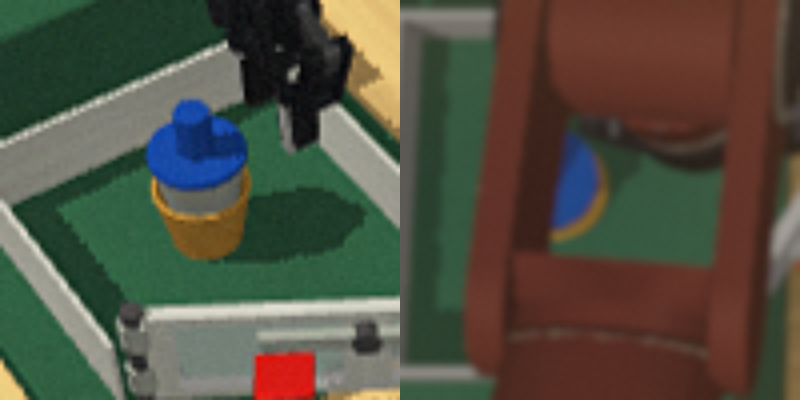

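The crops show the cup upright in the brass seat: lid centre ≈ (254,143) and knob top ≈ (252.5,130.8) against a predicted (252.4,131.7). The gate is untouched. Next, above the red pad at about (0.465,-0.012), turned along the gate (gate ≈ 0.54 rad).

```bash
python3 -m crank '[[10,-15,0,0,0,0,-1],[17,-25,0,0,0,0,-1],[16,-22,0,0,0,0,-1],[0,0,0,0,0,0.104,-1],[0,0,0,0,0,0.104,-1],[0,0,0,0,0,0.104,-1],[0,0,0,0,0,0.104,-1],[0,0,0,0,0,0.104,-1],[0,0,20,0,0,0,-1],[0,0,30,0,0,0,-1]]'; python3 -m crank '[[0,0,30,0,0,0,-1],[0,0,20,0,0,0,-1],[0,0,15,0,0,0,-1],[0,0,0,0,0,0,-1],[0,0,0,0,0,0,-1],[0,0,0,0,0,0,-1],[0,0,0,0,0,0,-1],[0,0,0,0,0,0,-1],[0,0,0,0,0,0,-1],[0,0,0,0,0,0,-1]]'; python3 - <<'E'
from h import *
from scipy.spatial.transform import Rotation as Ro
o=ctrl.get_obs();p=o["tool_pos"];print(p,o["opening"]);M=Ro.from_rotvec(o["tool_rot"]).as_matrix();print(M.round(3))
a=get_image("side");b=get_image("top")
out=np.zeros((400,800,3),np.uint8)
for k,(i,(x,y)) in enumerate(((a,(220,130)),(b,(240,160)))): out[:,400*k:400*k+400]=cv2.resize(i[y:y+100,x:x+100],(400,400))
cv2.imwrite("pics/g5.png",out[:,:,::-1])
d=M.T@(np.array([.4647,-.0126,p[2]])-p); print("tool shift needed mm",d*1e3, "tcp px",proj("side",p),proj("top",p))
print(blobs(a,(0,150,80),(6,255,255),(240,170,310,225))[1])
E
```

```text
t: 14.62
tool_pos: [0.4677, -0.0119, 0.181]
tool_rot: [0.805, 3.028, 0.002]
contact_force: [0.2, 0.3, -1.4]
opening: -0.0
grip_force: 0.0
t: 15.45
tool_pos: [0.4655, -0.0121, 0.1131]
tool_rot: [0.807, 3.035, 0.0]
contact_force: [1.0, -0.4, 0.5]
opening: 0.0004
grip_force: 0.0
[ 0.46549471 -0.01212083  0.11313603] 0.0004453100085538758
[[-0.868  0.497  0.001]
 [ 0.497  0.868 -0.   ]
 [-0.001  0.    -1.   ]]
tool shift needed mm [ 0.45175107 -0.81060771 -0.00102179] tcp px [275.57284787 192.19941742] [293.4483594  227.40346121]
[([269, 193, 15, 12, 157], [276.1, 199.2])]
```

View pics/g5.png

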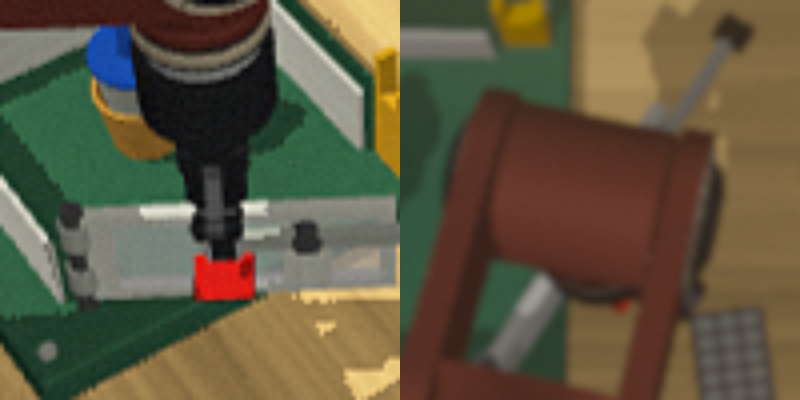

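Side crop: the shut fingertips are just above the red pad (pad ≈ (276,199), tip ≈ (276,193)), slightly to the bar side. I shift 2 mm outward and press down about 17 mm.

```bash
python3 -m crank '[[0,-1,3,0,0,0,-1],[0,-1,5,0,0,0,-1],[0,0,5,0,0,0,-1],[0,0,4,0,0,0,-1],[0,0,4,0,0,0,-1],[0,0,3,0,0,0,-1],[0,0,3,0,0,0,-1],[0,0,2,0,0,0,-1],[0,0,0,0,0,0,-1],[0,0,0,0,0,0,-1]]'; python3 -m crank '[[0,0,2,0,0,0,-1],[0,0,2,0,0,0,-1],[0,0,2,0,0,0,-1],[0,0,1,0,0,0,-1],[0,0,0,0,0,0,-1],[0,0,0,0,0,0,-1],[0,0,0,0,0,0,-1],[0,0,0,0,0,0,-1],[0,0,0,0,0,0,-1],[0,0,0,0,0,0,-1]]'; python3 - <<'E'
from h import *
a=get_image("side"); b=get_image("top")
out=np.zeros((400,800,3),np.uint8)
for k,(i,(x,y)) in enumerate(((a,(265,120)),(b,(240,140)))): out[:,400*k:400*k+400]=cv2.resize(i[y:y+100,x:x+100],(400,400))
cv2.imwrite("pics/g6.png",out[:,:,::-1])
print(blobs(a,(0,0,0),(180,255,50),(335,150,375,205),8)[1])
E
```

```text
t: 16.38
tool_pos: [0.464, -0.0137, 0.0833]
tool_rot: [-0.807, -3.036, -0.0]
contact_force: [0.1, -1.0, 3.6]
opening: -0.0003
grip_force: 1.1
t: 17.22
tool_pos: [0.4636, -0.0136, 0.076]
tool_rot: [-0.807, -3.035, -0.0]
contact_force: [-1.0, 1.1, 1.4]
opening: 0.0001
grip_force: 0.9
[([339, 169, 9, 11, 76], [343.2, 174.0])]
```

View pics/g6.png

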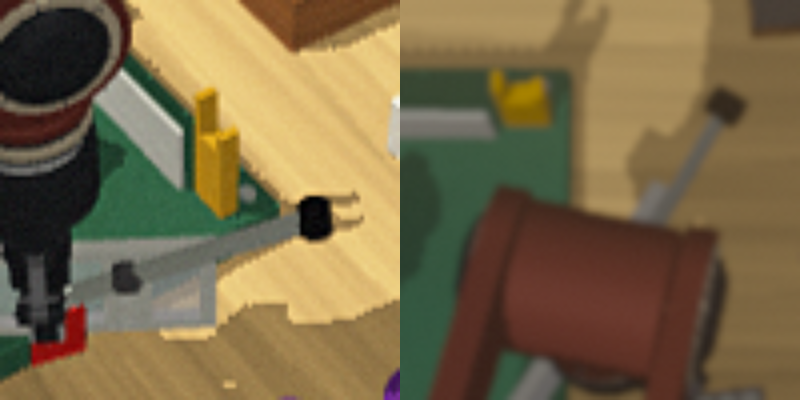

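The bar is lifted: knob up from (346.6,187) to (343.2,174), about 0.35 rad, with the fingers on the hinge end of the pad. Now I lean in and swing along the hinge arc.

```bash
python3 -m crank '[[-1.5,2,0,0,0,0,-1],[-1.5,2,0,0,0,0,-1],[-1.6,5,0,0,0,-0.045,-1],[-1.6,5,0,0,0,-0.045,-1],[-1.6,4,0,0,0,-0.045,-1],[-1.6,4,0,0,0,-0.045,-1],[-1.6,4,0,0,0,-0.045,-1],[-1.6,4,0,0,0,-0.045,-1],[-1.6,4,0,0,0,-0.045,-1],[0,0,0,0,0,0,-1]]'; python3 - <<'E'
from h import *
o=ctrl.get_obs();p=o["tool_pos"];print(p,o["contact_force"])
a=get_image("side"); b=get_image("top")
out=np.zeros((400,800,3),np.uint8)
for k,(i,(x,y)) in enumerate(((a,(255,100)),(b,(240,140)))): out[:,400*k:400*k+400]=cv2.resize(i[y:y+100,x:x+100],(400,400))
cv2.imwrite("pics/g7.png",out[:,:,::-1])
print(blobs(a,(0,0,0),(180,255,50),(325,120,375,205),8)[1],blobs(b,(0,0,0),(180,255,60),(280,150,340,200),8)[1])
r=(p-np.array([.404,.0625,p[2]]))[:2]; print(np.hypot(*r),"gate if offset 36:",.02-np.arctan2(r[1],r[0])-np.arctan2(36,88))
E
```

```text
t: 18.15
tool_pos: [0.4908, 0.0123, 0.0763]
tool_rot: [0.319, 3.125, 0.001]
contact_force: [-1.1, 1.7, 2.3]
opening: 0.0001
grip_force: 1.0
[0.49079525 0.01225001 0.07626691] [-1.09630942  1.65932003  2.27080817]
[([330, 141, 10, 11, 66], [334.5, 146.0])] [([284, 150, 7, 5, 30], [287.1, 151.7]), ([305, 191, 3, 9, 21], [306.2, 195.7])]
0.10029195901803394 gate if offset 36: 0.15647798295997073
```

View pics/g7.png

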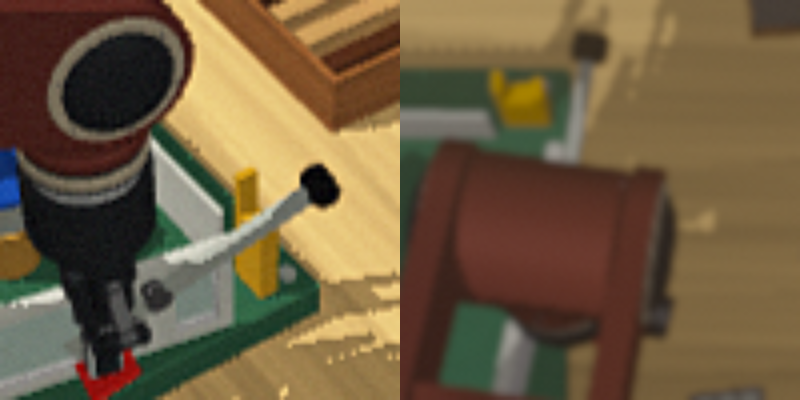

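The gate is following and the bar is raised, with the knob at side (334.5,146) and top (287,151), the nose approaching the keeper from outside. Continuing the arc more slowly.

```bash
python3 -m crank '[[-0.9,2.2,0,0,0,-0.025,-1],[-0.9,2.2,0,0,0,-0.025,-1],[-0.9,2.2,0,0,0,-0.025,-1],[-0.9,2.2,0,0,0,-0.025,-1],[-0.7,1.8,0,0,0,-0.02,-1],[-0.7,1.8,0,0,0,-0.02,-1],[-0.7,1.8,0,0,0,-0.02,-1],[0,0,0,0,0,0,-1],[0,0,0,0,0,0,-1],[0,0,0,0,0,0,-1]]'; python3 - <<'E'
from h import *
o=ctrl.get_obs();p=o["tool_pos"];print(p,o["contact_force"])
a=get_image("side"); b=get_image("top")
_,s=blobs(a,(0,0,0),(180,255,50),(315,105,375,175),30);_,t=blobs(b,(0,0,0),(180,255,60),(262,130,340,165),20);print(s,t)
if s and t:
    k,e=tri(s[0][1],t[0][1]); r=k-np.array([.404,.0625,0]); print(k,e,"gate",.02-np.arctan2(r[1],r[0])-np.arcsin(.012/np.hypot(*r[:2])),"lift",k[2]-.1)
E
```

```text
t: 19.08
tool_pos: [0.498, 0.025, 0.0764]
tool_rot: [0.07, 3.14, 0.0]
contact_force: [-2.8, 0.5, 1.6]
opening: 0.0
grip_force: 0.9
[0.49802707 0.02495624 0.0764056 ] [-2.80691607  0.46392257  1.64234727]
[([323, 132, 10, 10, 62], [328.0, 136.5])] [([270, 147, 6, 5, 27], [272.6, 148.8])]
[0.65539827 0.04393581 0.14896851] [np.float64(0.3), np.float64(0.3)] gate 0.0460885627147916 lift 0.04896850566546834
```

```bash
python3 -m crank '[[-0.4,1,0,0,0,-0.01,-1],[-0.4,1,0,0,0,-0.01,-1],[-0.2,1,0,0,0,-0.01,-1],[0,1,0,0,0,-0.01,-1],[0,1,0,0,0,0,-1],[0,0,0,0,0,0,-1],[0,0,0,0,0,0,-1],[0,0,0,0,0,0,-1],[0,0,0,0,0,0,-1],[0,0,0,0,0,0,-1]]'; cat > k.py <<'E'
from h import *
o=ctrl.get_obs();p=o["tool_pos"];print(p,o["contact_force"])
a=get_image("side"); b=get_image("top")
_,s=blobs(a,(0,0,0),(180,255,50),(315,105,375,190),30);_,t=blobs(b,(0,0,0),(180,255,60),(258,130,340,170),20);print(s,t)
if s and t:
    k,e=tri(s[0][1],t[0][1]); r=k-np.array([.404,.0625,0]); print(k,e,"gate",.02-np.arctan2(r[1],r[0])-np.arcsin(.012/np.hypot(*r[:2])),"lift",k[2]-.1)
E
python3 k.py
```

```text
t: 20.02
tool_pos: [0.4994, 0.0298, 0.0766]
tool_rot: [0.008, 3.141, -0.0]
contact_force: [-0.3, -1.0, 2.7]
opening: 0.0002
grip_force: 1.1
[0.49941705 0.02981485 0.07659492] [-0.28644747 -0.98615792  2.67550462]
[([321, 130, 10, 9, 60], [325.7, 133.9])] [([265, 146, 6, 5, 26], [267.5, 148.3])]
[0.65711513 0.05678793 0.14693377] [np.float64(0.1), np.float64(0.1)] gate -0.004851704219947406 lift 0.04693377142472335
```

```bash
python3 -m crank '[[0,0.7,0,0,0,0,-1],[0,0.7,0,0,0,0,-1],[0,0.6,0,0,0,0,-1],[0,0,0,0,0,0,-1],[0,0,0,0,0,0,-1],[0,0,0,0,0,0,-1],[0,0,0,0,0,0,-1],[0,0,0,0,0,0,-1],[0,0,0,0,0,0,-1],[0,0,0,0,0,0,-1]]'; python3 k.py
```

```text
t: 20.95
tool_pos: [0.4989, 0.0319, 0.0762]
tool_rot: [-0.008, -3.141, -0.0]
contact_force: [-0.9, -0.8, 1.9]
opening: -0.0002
grip_force: 1.0
[0.49891192 0.03185009 0.07618725] [-0.8906134  -0.82301535  1.93486214]
[([321, 129, 10, 10, 59], [325.7, 133.7])] [([265, 146, 6, 6, 27], [267.6, 148.4])]
[0.65662945 0.05633902 0.14817727] [np.float64(0.0), np.float64(0.0)] gate -0.00312156735355857 lift 0.048177268652541905
```

```bash
python3 -m crank '[[0,0.7,0,0,0,0,-1],[0,0.7,0,0,0,0,-1],[0,0.7,0,0,0,0,-1],[0,0.7,0,0,0,0,-1],[0,0,0,0,0,0,-1],[0,0,0,0,0,0,-1],[0,0,0,0,0,0,-1],[0,0,0,0,0,0,-1],[0,0,0,0,0,0,-1],[0,0,0,0,0,0,-1]]'; python3 k.py
```

```text
t: 21.88
tool_pos: [0.4991, 0.0348, 0.0763]
tool_rot: [-0.008, -3.142, -0.0]
contact_force: [-0.8, -0.0, 2.0]
opening: 0.0
grip_force: 1.0
[0.49905578 0.0347697  0.07630961] [-0.78656339 -0.02703167  1.98002713]
[([321, 129, 10, 10, 59], [325.7, 133.7])] [([265, 146, 6, 5, 26], [267.6, 148.3])]
[0.65680623 0.05640167 0.14807978] [np.float64(0.1), np.float64(0.1)] gate -0.0033533449773054114 lift 0.04807978103087304
```

```bash
python3 -m crank '[[0,0.7,0,0,0,0,-1],[0,0.7,0,0,0,0,-1],[0,0.7,0,0,0,0,-1],[0,0.7,0,0,0,0,-1],[0,0,0,0,0,0,-1],[0,0,0,0,0,0,-1],[0,0,0,0,0,0,-1],[0,0,0,0,0,0,-1],[0,0,0,0,0,0,-1],[0,0,0,0,0,0,-1]]'; python3 k.py
```

```text
t: 22.82
tool_pos: [0.4991, 0.036, 0.0763]
tool_rot: [-0.007, -3.141, 0.005]
contact_force: [-1.8, -8.6, 2.0]
opening: -0.0002
grip_force: 4.2
[0.49906499 0.03595331 0.07630381] [-1.7620198  -8.57052308  1.95883335]
[([321, 129, 10, 10, 58], [325.6, 133.7])] [([265, 146, 6, 5, 27], [267.6, 148.2])]
[0.65683726 0.05649651 0.14808156] [np.float64(0.4), np.float64(0.4)] gate -0.003725804182519679 lift 0.04808155963626093
```

The gate is on its stop: 8.6 N of push and no further motion. I ease the push and raise the pad so the bar drops, then withdraw upwards.

```bash
python3 -m crank '[[0,-0.8,0,0,0,0,-1],[0,0,-2,0,0,0,-1],[0,0,-2,0,0,0,-1],[0,0,-2,0,0,0,-1],[0,0,-2,0,0,0,-1],[0,0,-2,0,0,0,-1],[0,0,-2,0,0,0,-1],[0,0,-3,0,0,0,-1],[0,0,-3,0,0,0,-1],[0,0,0,0,0,0,-1]]'; python3 -m crank '[[0,-1,-2,0,0,0,-1],[0,-0.5,-3,0,0,0,-1],[0,0,-5,0,0,0,-1],[0,0,-10,0,0,0,-1],[0,0,-20,0,0,0,-1],[0,0,-30,0,0,0,-1],[0,0,-30,0,0,0,-1],[0,0,-30,0,0,0,-1],[0,0,0,0,0,0,-1],[0,0,0,0,0,0,-1]]'; python3 k.py; python3 - <<'E'
from h import *
a=get_image("side"); b=get_image("top")
out=np.zeros((400,800,3),np.uint8)
for k,(i,(x,y)) in enumerate(((a,(230,100)),(b,(200,140)))): out[:,400*k:400*k+400]=cv2.resize(i[y:y+110,x:x+110],(400,400))
cv2.imwrite("pics/g8.png",out[:,:,::-1])
E
```

```text
t: 23.75
tool_pos: [0.4993, 0.0358, 0.095]
tool_rot: [0.007, 3.141, -0.003]
contact_force: [-0.6, -5.7, 2.3]
opening: 0.0002
grip_force: 3.1
t: 24.58
tool_pos: [0.5006, 0.0354, 0.228]
tool_rot: [0.007, 3.135, 0.0]
contact_force: [0.2, -0.5, -0.0]
opening: 0.0002
grip_force: 0.0
[0.5006289  0.0353615  0.22795001] [ 0.23564727 -0.51121996 -0.02939331]
[([324, 142, 10, 9, 47], [329.0, 146.3])] []
```

View pics/g8.png

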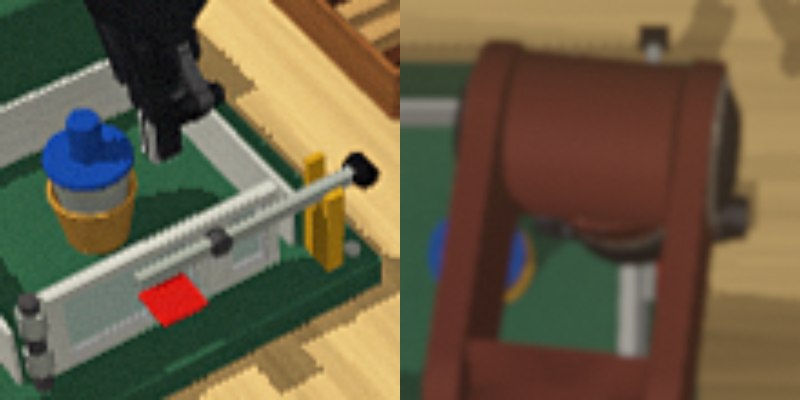

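```bash
python3 - <<'E'
from h import *
H=np.array([.404,.0625]);c,s=np.cos(.02),np.sin(.02);u=np.array([c,s]);n=np.array([s,-c])
for z,lat in((.100,0),(.106,.05)):
    k=H+.262*u+.012*n; d=H+.09*u+.033*n; print(z,"knob",proj("side",[*k,z]),"pad",proj("side",[*d,.094-(z-.1)*.4]))
a=get_image("side"); print(blobs(a,(0,150,80),(6,255,255),(250,150,310,215))[1],blobs(a,(0,0,0),(180,255,50),(315,125,345,165),20)[1])
E
```

```text
0.1 knob [328.60887722 145.92842323] pad [277.23086819 180.89881342]
0.106 knob [328.64770472 144.28475571] pad [277.29362418 181.53842157]
[([268, 175, 19, 15, 162], [277.3, 182.0])] [([324, 142, 10, 9, 48], [329.0, 146.3])]
```

The knob (329.0,146.3) and pad (277.3,182.0) match the level-bar, gate-shut prediction of (328.6,145.9) and (277.2,180.9). The cup is seated and the arm is clear, so I hand in.

```bash
python3 -c "
from station import ctrl
print(ctrl.finish_job())"
```

```text
the job is handed in; nothing more can be done
None
```

I handed the job in at about 25 s of the 64 s allowed: in the last pictures the blue cup stands upright and let go in the brass seat, the gate is on its stop and the bar is level in the notch; the judge's verdict was not shown.

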